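# Hold a shelf leaf with its hinge knuckle in line on the block heater

### The job

The drop-leaf side shelf of the block heater is being refitted. Pick up the loose shelf leaf that has the single middle knuckle, bring that knuckle gently in between the two knuckles on the heater's side so that the three pin holes line up, and finish still holding it there in the gripper, level, still and not leaning on the heater, ready for a colleague to push in the hinge pin. Leave the other leaf, the pin and its tray, the dishes and the bottle where they are.

Things in the scene. Friction and masses are not known exactly. Their poses are not given: they have to be found in the camera images.
- leaf: loose grey shelf leaf, about 0.26 kg, flat on the bench, bar up. Origin on its underside below the bar (and centre of mass), z up. Plate (mm) 110 (x) by 90 (y = -53 to 37) by 6. Blue upright grip bar along x: 64 long, 14 thick (y = -7 to 7), z = 6 to 46. One brass knuckle (tube, diameter 20, hole 12) along x, 36 long (x = -18 to 18), axis at y = 50, z = 10, on a tongue of that width
- leaf_bore (a point): centre of the hole in the leaf's single knuckle, half way along it; axes as leaf, x along the hole
- spare_leaf: a leaf of the same size and colours, with the same grip bar, but with two knuckles, at x = -42.5 to -20.5 and 20.5 to 42.5 mm, and a gap in the middle: the wrong one, leave alone. Origin and axes as leaf. The two leaves may lie in swapped places
- heater: white block heater, fixed, 190 (x) by 200 (y) by 105 mm high. Origin under its centre, z up. On its -y side the fixed hinge half: brass plate (face at y = -103) and two brass knuckles (diameter 20, hole 12) along x, at x = -42.5 to -20.5 and 20.5 to 42.5, axis at y = -116, z = 85. The 41 wide gap between them is open above, below and to -y; the space before it is free
- hinge_axis (a point): middle of the gap between the heater's two knuckles, on the axis of their holes, 85 mm above the bench; axes as heater: x along the holes, y into the heater, z up. The leaf is in place when leaf_bore is here with the same axes (leaf underside 75 mm above the bench, grip bar 50 mm before the axis, to -y)
- pin_tray: grey tray 28 by 140 by 14 mm, holding the pin; origin under its centre; leave alone
- pin: steel hinge pin, diameter 7, 100 mm long along its y, lying in the tray; origin half way along it on its underside; leave alone
- dishes: stack of two closed culture dishes, diameter 90, 31 mm high; origin under its centre; leave alone
- bottle: amber jar with blue cap, diameter 70, 130 mm high; origin under its centre; leave alone
Things that resemble listed ones, but are neither listed nor needed, are in the scene too. What is shaped like the leaf but green is not meant.

How it is judged (in metres and radians):
On the way:
1. the leaf with the single knuckle is lifted clear of the bench in the fingers (height (world z) of leaf above 0.03 m and contact force between the fingers and leaf above 1.5 N), for 0.2 s.
At the end, for the whole second after the job is handed in: Leaf held still in the fingers (over 1.5 N, under 0.02 m/s), its hole centre within 4 mm of the middle of the heater's hinge axis, axes parallel within 0.07 rad, level within 0.09 rad, pressing on the heater under 4 N; other leaf, tray, pin, dishes and bottle moved less than 30 mm (distance between leaf_bore and hinge_axis below 0.004 m and angle between the x axis of leaf_bore and the x axis of hinge_axis, either way round below 0.07 rad and angle between leaf's own z axis and vertical below 0.09 rad and contact force between the fingers and leaf above 1.5 N and contact force between leaf and heater below 4 N and linear speed of leaf below 0.02 m/s and distance of each of spare_leaf, pin_tray, pin, dishes, bottle from where it was at the start of the episode below 0.03 m); the arm keeps its last pose, push and grip.
It fails at once if the leaf is rammed into the heater (over 25 N) (contact force between leaf and heater above 25 N).
It fails at once if a thing to be left alone is disturbed (distance of any of spare_leaf, pin_tray, pin, dishes, bottle from where it was at the start of the episode above 0.03 m).
It also fails if it takes over 42 s, if anything falls off the work surface, if the arm or the gripper's body presses on something with over 40 N, if the wrist force passes 120 N, or if a joint passes its speed limit or range.

### The arm

A 6-joint arm with a two-finger parallel gripper is mounted at the origin on the work surface. World frame = base frame: x ahead of the robot, y to its left, z up, the work surface at z = 0. Lengths are in m, angles in degrees, forces in N, time in s.
With the tool pointing down it reaches from about 0.4 to 0.825 m from the base axis. Payload 7 kg.
Tool frame: the origin (TCP) lies between the finger pads; the fingertips stand 19 mm ahead of it and the grasp point (between the pads) is the TCP (r.finger_overhang is the distance from the TCP to the fingertips, in m); z points along the fingers, y is the direction in which the jaws open and shut (so a half turn about z gives the same grasp; the last joint's range is limited). The gripper opens to 88 mm and grips with 3 to 60 N. Pads are 19 mm wide; open, the fingers measure 130 mm over their backs; the gripper's body (78 mm by 193 mm) begins 47 mm behind the grasp point.
Start: joints at [-49.727, 20.546, 0.682, 0, -70.136, -16.507], TCP at [0.272, -0.618, 0.246] pointing down, gripper open.
Joint ranges: [-176.03, 176.03], [-82.01, 121.73], [-58.28, 71.71], [-173.87, 95.51], [-174.79, -0.11], [-173.66, 173.66]. Speed limits (degrees/s): [136.94, 136.94, 172.46, 180, 180, 180].

### API

Orientations are given as [roll, pitch, yaw] about the fixed x, y, z axes, in that order (R = Rz(yaw) Ry(pitch) Rx(roll)).
In Python, from plant import r, optics gives the robot as it stands. The module is installed in compiled form; this text tells all that it offers.
- The arm moves only by the tool step_arm, never from a script. Its argument "increments" is a list of rows, each an object of numbers: "tx", "ty", "tz": the shift along the world's x, y, z in mm; "ax", "ay", "az": the turn, a rotation vector about the world's x, y, z in degrees; "claw": the gripper command: -1 is shut, 1 is fully open, values between are in proportion. In form: [{"tx": .., "ty": .., "tz": .., "ax": .., "ay": .., "az": .., "claw": ..}, ...]. A call has 1 to 12 rows; each row shifts and turns the commanded pose from where the row before left it; what a row does not reach is not made up. A row lasts 1/10 s, in which the tool goes at most 50 mm and 8.59 degrees, less where a joint would pass 70% of its speed; a pose out of reach is approached as far as the arm can. A call with a gripper value outside its range is refused whole. The fingers move at their own pace and stop on an object; "newtons" is the grip in N (left out, the last holds). Time passes only in rows, so rows that do not move let the fingers close. It gives the time, the measured TCP pose, the force and the opening at its end, in the units of the state.
- r.get_state(): the state, without advancing time (a new reading comes with each control period).
- optics.capture(name): name is "scene" or "side" or "wrist"; returns a dict with "image" (480x640x3 uint8, blue, green, red), "depth" (480x640 float32, m along the optical axis (not along the pixel's ray), 0 where there is no reading), "fx", "fy", "cx", "cy" (pixels), "distortion" ([k1, k2, p1, p2, k3] as OpenCV has them; the pictures are not rectified), "R" (3x3) and "t" (3): a world point X has camera coordinates R X + t. Camera axes: x right, y down, z forward; pixel columns grow to the right and rows downward; lengths in m; the calibration is good to about 2 mm. A picture is of the moment at which its call begins.
- r.close_job(): hands the job in, once; it reports no verdict.
The state is a dict: "time_s": time; "joints": joint angles; "qd": joint speeds; "joint_torque": joint torques, N m; "tcp_pos": TCP position; "eef_rot": TCP orientation; "contact_force": force on the tool from outside, world axes, zero at the start; "moment": the same for the moment, N m; "gripper_width": finger opening in m.
Only numpy, scipy, OpenCV 4.12 (cv2) and the standard library are available. Lean on these libraries where they do the work, as an engineer would, in place of code of your own. Each camera call takes 0.05 s, during which the arm holds its last target. There are 200 camera calls.

## Working session

There is one attempt and no reset: what is moved stays moved. The work goes in short steps, Python scripts to look and compute and a tool call to move; the robot and the scene stay as the last step left them, time stands still between calls to the robot, and variables do not carry over. Pictures are saved under pics/ and viewed, about 8 in all and at most 12, crops included, and the job is handed in when it is done.

Besides the shell and the picture viewer there is one more tool, called after "Request:" by a JSON object that holds its "op" and its "data". step_arm: Moves the arm, as the interface text tells. Its arguments: {"type":"object","properties":{"increments":{"type":"array","items":{"type":"object","properties":{"tx":{"type":"number"},"ty":{"type":"number"},"tz":{"type":"number"},"ax":{"type":"number"},"ay":{"type":"number"},"az":{"type":"number"},"claw":{"type":"number"}}}},"newtons":{"type":"number"}},"required":["increments"]}

```bash
mkdir -p pics
cat > h.py <<'E'
import numpy as np, cv2, pickle
from plant import r, optics
def cap(n):
    c=optics.capture(n); c['K']=np.array([[c['fx'],0,c['cx']],[0,c['fy'],c['cy']],[0,0,1.]]); c['D']=np.array(c['distortion'],float)
    c['R']=np.array(c['R']); c['t']=np.array(c['t']); return c
def ray(c,uv):
    uv=np.asarray(uv,float).reshape(-1,1,2)
    p=cv2.undistortPoints(uv,c['K'],c['D']).reshape(-1,2)
    d=np.c_[p,np.ones(len(p))]; return -c['R'].T@c['t'], d@c['R'], d
def onplane(c,uv,z):
    o,d,_=ray(c,uv); return o+d*((z-o[2])/d[:,2])[:,None]
def cloud(c):
    v,u=np.mgrid[0:480,0:640]; o,d,_=ray(c,np.c_[u.ravel(),v.ravel()])
    P=o+d*c['depth'].ravel()[:,None]; P[c['depth'].ravel()==0]=np.nan
    return P.reshape(480,640,3)
def proj(c,X):
    return cv2.projectPoints(np.asarray(X,float).reshape(-1,1,3),cv2.Rodrigues(c['R'])[0],c['t'],c['K'],c['D'])[0].reshape(-1,2)
E
python3 - <<'E'
from h import *
for n in ('scene','side'):
    c=cap(n); pickle.dump(c,open(n+'.pkl','wb')); cv2.imwrite(f'pics/{n}0.png',c['image'])
    print(n,-c['R'].T@c['t'],c['R'][2],c['fx'],(c['depth']>0).mean())
print(r.get_state())
E
```

```text
scene [ 1.0311376  -0.2803008   0.76320858] [-0.5041973   0.33010414 -0.79800773] 490.84786455141705 0.996015625
side [0.55829038 0.60821249 0.7625794 ] [ 0.02408343 -0.66770428 -0.74403695] 484.73005839459904 0.9961490885416666
{'time_s': 0.1, 'joints': array([-4.97267162e+01,  2.05865135e+01,  6.38959802e-01, -1.67590899e-02,
       -7.01357009e+01, -1.65076499e+01]), 'qd': array([ 0.05524977,  0.01045698,  0.15726615,  0.00073418, -0.01706243,
       -0.00481534]), 'joint_torque': array([-8.44107090e-04, -5.84161949e+01,  2.93752295e+01,  7.01558232e+00,
        1.01333534e-02, -5.06027800e-05]), 'tcp_pos': array([ 0.27183903, -0.61739659,  0.24472818]), 'eef_rot': array([ 1.79915700e+02, -8.55218196e-03, -1.56240066e+02]), 'contact_force': array([ 0.18573918, -0.69055405,  0.92335484]), 'moment': array([ 0.02459044, -0.01814066,  0.05058743]), 'gripper_width': 0.08752542476528913}
```

View pics/scene0.png

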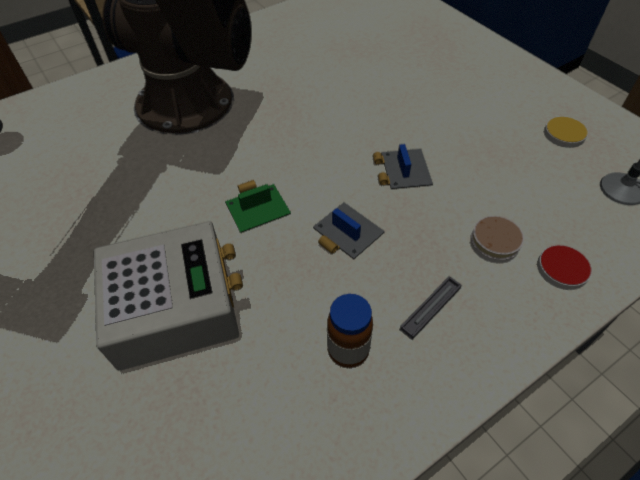

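View pics/side0.png

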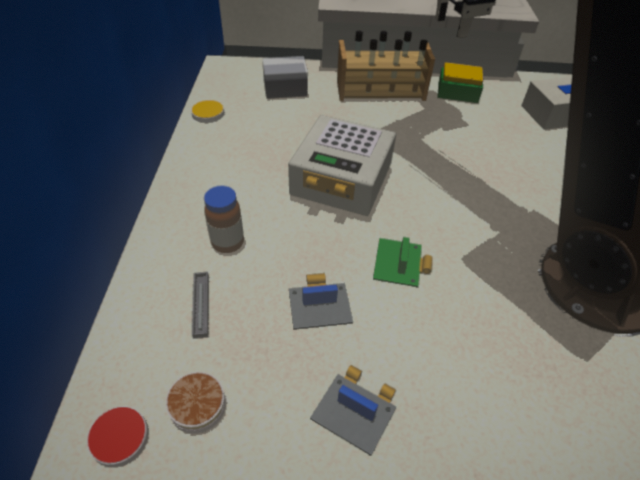

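Candidates for the leaf are scene (348,229), the grey leaf with one middle brass knuckle; scene (406,168), grey with two knuckles, so the spare; and scene (257,206), green, so a decoy. In the side view, the first is at (320,300) with its knuckle at (316,279). The heater's hinge is at side (327,185) and scene (231,267). Next I'll measure these and confirm the leaf in an enlarged crop.

Run:
```python
from h import *
crops=[]
for n,bx,hx,lk,hk in (('scene',(310,200,385,255),(90,220,250,370),(310,225,345,260),(215,235,250,300)),('side',(285,265,355,330),(285,110,400,215),(298,265,335,288),(298,168,360,203))):
    c=pickle.load(open(n+'.pkl','rb')); P=cloud(c); hsv=cv2.cvtColor(c['image'],cv2.COLOR_BGR2HSV)
    def sub(b):
        m=np.zeros((480,640),bool); m[b[1]:b[3],b[0]:b[2]]=1; return m
    blue=(abs(hsv[...,0].astype(int)-112)<14)&(hsv[...,1]>150)
    brass=(abs(hsv[...,0].astype(int)-18)<10)&(hsv[...,1]>110)&(hsv[...,2]>60)
    Q=P[blue&sub(bx)]; print(n,'blue',len(Q),'zmax',np.percentile(Q[:,2],[50,90,98]))
    T=Q[Q[:,2]>0.040]; print('top',len(T),T.mean(0),cv2.minAreaRect((T[:,:2]*1000).astype(np.float32)))
    # plate
    g=sub(bx)&(hsv[...,1]<70)&(P[...,2]<.012)&(P[...,2]>.003)
    G=P[g]; print('plate',len(G),np.median(G[:,2]),cv2.minAreaRect((G[:,:2]*1000).astype(np.float32)))
    K=P[brass&sub(lk)]; print('leafknuckle',len(K),K.mean(0),K[:,2].max())
    nl,lab,st,ce=cv2.connectedComponentsWithStats((brass&sub(hk)).astype(np.uint8))
    for i in range(1,nl):
        if st[i,4]>20: K=P[lab==i]; print('hk',ce[i],st[i,4],K.mean(0),K.min(0),K.max(0))
    H=P[sub(hx)]; H=H[(abs(H[:,2]-.105)<.004)]; print('heatertop',len(H),np.median(H[:,2]),cv2.minAreaRect((H[:,:2]*1000).astype(np.float32)))
    a=bx; crops.append(cv2.resize(c['image'][a[1]-10:a[3]+10,a[0]-10:a[2]+10],(390,300),interpolation=cv2.INTER_CUBIC))
    a=hk; crops.append(cv2.resize(c['image'][a[1]-8:a[3]+8,a[0]-8:a[2]+8],(390,300),interpolation=cv2.INTER_CUBIC))
    b=P[sub((400,330,560,460)) if n=='side' else sub((450,300,500,330))]; print('bench z',np.nanmedian(b[:,2]))
cv2.imwrite('pics/crop1.png',np.vstack([np.hstack(crops[:2]),np.hstack(crops[2:])]))
```

```text
scene blue 469 zmax [nan nan nan]
top 201 [0.56685927 0.08260923 0.0435551 ] ((565.9673461914062, 82.9369888305664), (63.5726318359375, 14.876028060913086), 9.942505836486816)
plate 987 0.004230604276946437 ((566.2413940429688, 79.9919204711914), (110.45970153808594, 112.94804382324219), 10.61034870147705)
leafknuckle 144 [nan nan nan] nan
hk [228.26054591 266.25806452] 403 [nan nan nan] [nan nan nan] [nan nan nan]
heatertop 12002 0.10423861256082839 ((530.5126342773438, -263.4989318847656), (197.79161071777344, 188.3892059326172), 72.37507629394531)
bench z -0.0019925002430462024
side blue 98 zmax [0.04672538 0.04792816 0.04864098]
top 98 [0.56377805 0.08457599 0.04651558] ((563.6531982421875, 84.08853149414062), (57.30488586425781, 9.405028343200684), 11.43227481842041)
plate 1889 0.006431197308160441 ((562.6695556640625, 69.19850158691406), (134.03123474121094, 147.9610137939453), 4.498646259307861)
leafknuckle 167 [0.57194398 0.03944997 0.01554717] 0.024129673877711033
hk [327.70930233 181.90116279] 344 [nan nan nan] [nan nan nan] [nan nan nan]
heatertop 4285 0.10640545672100676 ((527.199951171875, -263.0872802734375), (203.63897705078125, 189.63629150390625), 71.76620483398438)
bench z -0.0001633026184817421
```

View pics/crop1.png

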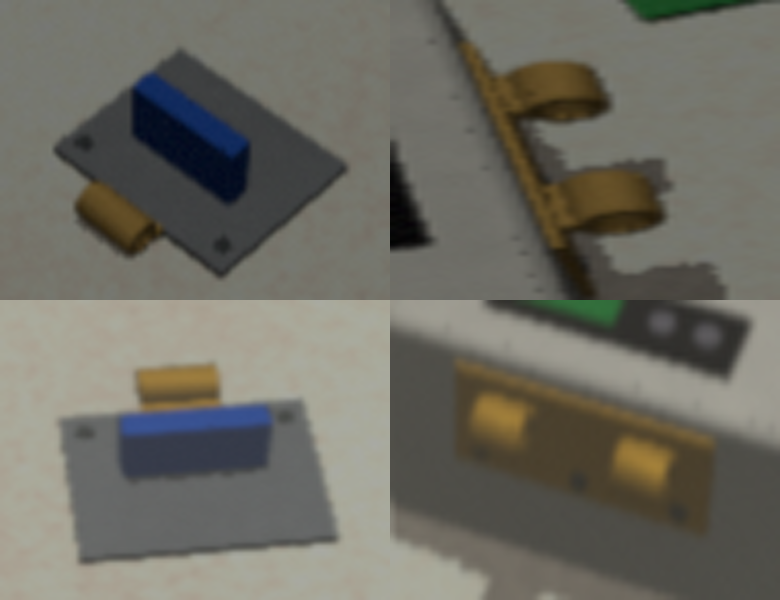

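The crop confirms it. The grey leaf with one middle knuckle, bar centre near (0.565, 0.084), is the right one. The heater hinge faces world +y, with its axis near (0.565, -0.153). I'll move over the hinge first and look with the wrist camera.

Request:
{"op": "step_arm", "data": {"increments": [{"tx": 15,"ty": 25,"tz": 0,"az": -1},{"tx": 26,"ty": 41,"az": -1},{"tx": 26,"ty": 41,"az": -1},{"tx": 26,"ty": 41,"az": -1},{"tx": 26,"ty": 41,"az": -1},{"tx": 26,"ty": 41,"az": -1.5},{"tx": 26,"ty": 41,"az": -1.5},{"tx": 26,"ty": 41,"az": -1.5},{"tx": 26,"ty": 41,"az": -1},{"tx": 26,"ty": 41,"az": -1},{"tx": 26,"ty": 41,"az": -1},{"tx": 20,"ty": 35,"az": -1,"claw": 1}]}}

```text
$.increments[0]: bad value
```

Request:
{"op": "step_arm", "data": {"increments": [{"tx": 12,"ty": 20},{"tx": 0},{"tx": 0}]}}

```text
$.increments[0]: bad value
```

Run:
```python
from h import *
c=cap('wrist'); pickle.dump(c,open('w1.pkl','wb')); cv2.imwrite('pics/w1.png',c['image'])
print(-c['R'].T@c['t'],c['R'][2],c['R'][0],c['fx']); s=r.get_state(); print(s['tcp_pos'],s['eef_rot'],s['joints'])
```

```text
[ 0.20837909 -0.64544157  0.38327018] [ 0.23997722  0.10709534 -0.96485311] [-0.40282354  0.91527659  0.00140268] 368.07535967365874
[ 0.27184251 -0.61746437  0.24482224] [ 1.79925414e+02 -8.72481203e-03 -1.56239900e+02] [-4.97287357e+01  2.05836934e+01  6.45859989e-01 -1.36441598e-02
 -7.01361568e+01 -1.65065253e+01]
```

View pics/w1.png

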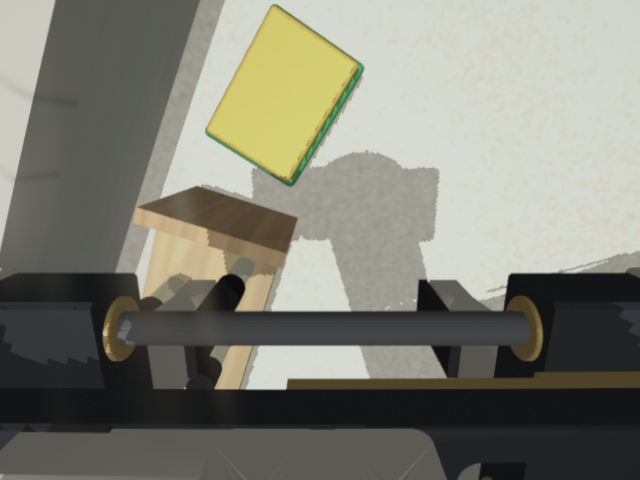

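That picture was taken before any move: it shows the wooden rack and the sponge, nothing needed. The rows were refused, so I'll give all keys in each.

Request:
{"op": "step_arm", "data": {"increments": [{"tx": 10,"ty": 15,"tz": 10,"ax": 0,"ay": 0,"az": -1,"claw": 1},{"tx": 27,"ty": 39,"tz": 10,"ax": 0,"ay": 0,"az": -1,"claw": 1},{"tx": 27,"ty": 39,"tz": 0,"ax": 0,"ay": 0,"az": -1,"claw": 1},{"tx": 27,"ty": 39,"tz": 0,"ax": 0,"ay": 0,"az": -1,"claw": 1},{"tx": 27,"ty": 39,"tz": 0,"ax": 0,"ay": 0,"az": -1.5,"claw": 1},{"tx": 27,"ty": 39,"tz": 0,"ax": 0,"ay": 0,"az": -1.5,"claw": 1},{"tx": 27,"ty": 39,"tz": 0,"ax": 0,"ay": 0,"az": -1.5,"claw": 1},{"tx": 27,"ty": 39,"tz": 0,"ax": 0,"ay": 0,"az": -1,"claw": 1},{"tx": 27,"ty": 39,"tz": 0,"ax": 0,"ay": 0,"az": -1,"claw": 1},{"tx": 27,"ty": 39,"tz": 0,"ax": 0,"ay": 0,"az": -1,"claw": 1},{"tx": 27,"ty": 39,"tz": 0,"ax": 0,"ay": 0,"az": -1,"claw": 1},{"tx": 27,"ty": 39,"tz": 0,"ax": 0,"ay": 0,"az": -1,"claw": 1}]}}

```text
time_s: 1.35
tcp_pos: [0.5797, -0.1719, 0.2656]
eef_rot: [180.0, -0.0, -169.8]
contact_force: [1.0, -0.4, -0.1]
gripper_width: 0.0875
```

Request:
{"op": "step_arm", "data": {"increments": [{"tx": 27,"ty": 39,"tz": 0,"ax": 0,"ay": 0,"az": 0,"claw": 1},{"tx": 10,"ty": 15,"tz": 0,"ax": 0,"ay": 0,"az": 0,"claw": 1},{"tx": 0,"ty": 0,"tz": 0,"ax": 0,"ay": 0,"az": 0,"claw": 1},{"tx": 0,"ty": 0,"tz": 0,"ax": 0,"ay": 0,"az": 0,"claw": 1},{"tx": 0,"ty": 0,"tz": 0,"ax": 0,"ay": 0,"az": 0,"claw": 1}]}}

```text
time_s: 1.85
tcp_pos: [0.6153, -0.1207, 0.2655]
eef_rot: [-180.0, -0.0, -169.8]
contact_force: [-0.5, 0.4, -1.0]
gripper_width: 0.0875
```

Run:
```python
from h import *
c=cap('wrist'); pickle.dump(c,open('w1.pkl','wb')); cv2.imwrite('pics/w1b.png',c['image'])
s=r.get_state(); print(s['tcp_pos'],s['eef_rot'],s['joints'],s['time_s'])
print(proj(c,[[.5645,-.1526,.085],[.565,.0836,.046]]))
```

```text
[ 0.61532455 -0.12084914  0.26570434] [-1.79998816e+02 -4.13228840e-03 -1.69808401e+02] [ 6.69950000e+00  1.54032369e+01 -4.00466827e+00  1.51949494e-03
 -7.05961473e+01 -8.65084059e+01] 1.9
[[295.35103234 157.7521919 ]
 [535.32516711 200.47232644]]
```

View pics/w1b.png

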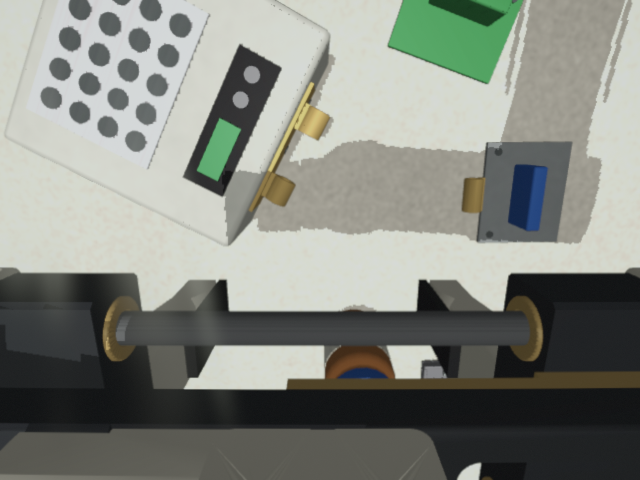

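The wrist picture shows the hinge knuckles at (314,122) and (278,189), the leaf bar at (529,197) and the leaf knuckle at (474,195). The predictions agree with these. I'll refine the numbers from this view.

Run:
```python
from h import *
c=pickle.load(open('w1.pkl','rb')); P=cloud(c); hsv=cv2.cvtColor(c['image'],cv2.COLOR_BGR2HSV); H,S,V=[hsv[...,i].astype(int) for i in range(3)]
def sub(b):
    m=np.zeros((480,640),bool); m[b[1]:b[3],b[0]:b[2]]=1; return m
ok=np.isfinite(P[...,2])
# heater face edge: top points at z~.105
T=P[sub((0,0,335,250))&(abs(P[...,2]-.105)<.006)&ok]; print('heater top z',np.median(T[:,2]),len(T))
rect=cv2.minAreaRect((T[:,:2]*1000).astype(np.float32)); print(rect)
brass=(abs(H-20)<10)&(S>90)&(V>50)&ok
B=P[brass&sub((240,70,345,220))]; print('brass',len(B),np.percentile(B[:,2],[5,50,95,99]))
for th in (71.5,72,72.5,73):
    n=np.array([np.cos(np.radians(th)),np.sin(np.radians(th))]); e=np.array([-n[1],n[0]])  # e: heater +x (162deg)
    # face edge: robust max of top along n
    s=T[:,:2]@n*1000; x=T[:,:2]@e*1000
    fe=[np.percentile(s[(x>a)&(x<a+20)],98) for a in np.arange(np.percentile(x,40),np.percentile(x,95),20)]
    bs=B[:,:2]@n*1000; bx=B[:,:2]@e*1000
    f0=np.median(fe); k=(bs>f0+9)&(B[:,2]>.08)
    hx=np.sort(bx[k]); g=np.argmax(np.diff(hx)); 
    print(th,'face slope',np.round(np.polyfit(range(len(fe)),fe,1)[0],2),f0,'knuckle x ext',hx[[0,g,g+1,-1]].round(1),'s',bs[k].min().round(1),np.percentile(bs[k],98).round(1),bs[k].max().round(1))
    i1=k&(bx<=hx[g]); i2=k&(bx>hx[g])
    for i in (i1,i2): 
        z=B[i,2]; t=bs[i][z>np.percentile(z,80)]; print('   n',i.sum(),'ztop',np.percentile(z,97).round(4),'s at top',t.mean().round(1),'meanxy',B[i,:2].mean(0).round(4))
    gm=(hx[g]+hx[g+1])/2; em=(hx[0]+hx[-1])/2
    print('   mid gap / ext',gm.round(1),em.round(1),'axis pt from face',(n*(f0+16)+e*gm).round(1))
blue=(abs(H-112)<14)&(S>120)&ok&sub((500,150,560,240)); Q=P[blue]; Q=Q[Q[:,2]>.040]
rb=cv2.minAreaRect((Q[:,:2]*1000).astype(np.float32)); print('bar',len(Q),np.median(Q[:,2]),rb)
L=P[brass&sub((455,170,488,220))]; print('leaf knuckle',len(L),L.mean(0),np.percentile(L[:,2],97),cv2.minAreaRect((L[:,:2]*1000).astype(np.float32)))
g=sub((470,135,580,245))&(S<70)&(P[...,2]>.003)&(P[...,2]<.010)&ok; G=P[g]; print('plate',len(G),np.median(G[:,2]),cv2.minAreaRect((G[:,:2]*1000).astype(np.float32)))
```

```text
heater top z 0.10536315852051625 54474
((529.0643310546875, -261.7872009277344), (199.1857452392578, 189.6260223388672), 72.39409637451172)
brass 2249 [0.08001582 0.09316143 0.09629977 0.09704188]
71.5 face slope 0.26 14.9932632521118 knuckle x ext [-625.8 -603.4 -562.3 -541. ] s 24.0 43.7 44.5
   n 617 ztop 0.095 s at top 35.5 meanxy [ 0.593  -0.1622]
   n 655 ztop 0.095 s at top 34.5 meanxy [ 0.5338 -0.1427]
   mid gap / ext -582.9 -583.4 axis pt from face [ 562.6 -155.6]
72 face slope 0.42 9.946608277705602 knuckle x ext [-626.  -603.7 -562.5 -541.1] s 19.0 38.6 39.2
   n 608 ztop 0.095 s at top 30.2 meanxy [ 0.593 -0.162]
   n 665 ztop 0.095 s at top 29.7 meanxy [ 0.5337 -0.1429]
   mid gap / ext -583.1 -583.6 axis pt from face [ 562.6 -155.5]
72.5 face slope 0.6 5.130453703009662 knuckle x ext [-625.6 -604.  -562.7 -541.2] s 14.1 33.6 34.1
   n 592 ztop 0.095 s at top 24.8 meanxy [ 0.5931 -0.1618]
   n 662 ztop 0.095 s at top 24.9 meanxy [ 0.5337 -0.1428]
   mid gap / ext -583.3 -583.4 axis pt from face [ 562.7 -155.3]
73 face slope 0.77 0.2040097042413543 knuckle x ext [-625.7 -604.3 -562.8 -541.3] s 9.2 28.6 29.3
   n 577 ztop 0.095 s at top 19.5 meanxy [ 0.5931 -0.1615]
   n 666 ztop 0.095 s at top 20.1 meanxy [ 0.5337 -0.1429]
   mid gap / ext -583.5 -583.5 axis pt from face [ 562.8 -155.1]
bar 991 0.04514545636775419 ((563.468017578125, 84.16139221191406), (63.29007339477539, 14.532037734985352), 11.371694564819336)
leaf knuckle 677 [0.57238199 0.03415606 0.01621954] 0.020245449067272887 ((572.691650390625, 37.767948150634766), (35.350162506103516, 24.700138092041016), 10.812666893005371)
plate 6145 0.0054422861662692945 ((562.2362670898438, 92.49199676513672), (110.76807403564453, 91.90614318847656), 10.494836807250977)
```

The wrist measurements are consistent with the given sizes: plate 110.8×91.9, bar 63×14.5, knuckle tops at 95 mm, gap 41.3 mm.
- **Hinge axis:** about (563.8, -152.0), with heater -y pointing at 72.4°.
- **Leaf origin:** about (563.6, 84.3), with the bar at 10.9°.

Fully open, the fingers would hit the leaf's knuckle, so I'll pre-close to about 34 mm before going down.

Request:
{"op": "step_arm", "data": {"increments": [{"tx": -6,"ty": 25,"tz": 0,"ax": 0,"ay": 0,"az": 0.7,"claw": -0.22},{"tx": -10,"ty": 40,"tz": 0,"ax": 0,"ay": 0,"az": 0,"claw": -0.22},{"tx": -10,"ty": 40,"tz": -10,"ax": 0,"ay": 0,"az": 0,"claw": -0.22},{"tx": -10,"ty": 40,"tz": -20,"ax": 0,"ay": 0,"az": 0,"claw": -0.22},{"tx": -10,"ty": 40,"tz": -20,"ax": 0,"ay": 0,"az": 0,"claw": -0.22},{"tx": -5.8,"ty": 20.2,"tz": -30,"ax": 0,"ay": 0,"az": 0,"claw": -0.22},{"tx": 0,"ty": 0,"tz": -35,"ax": 0,"ay": 0,"az": 0,"claw": -0.22},{"tx": 0,"ty": 0,"tz": -30,"ax": 0,"ay": 0,"az": 0,"claw": -0.22},{"tx": 0,"ty": 0,"tz": -15,"ax": 0,"ay": 0,"az": 0,"claw": -0.22},{"tx": 0,"ty": 0,"tz": 0,"ax": 0,"ay": 0,"az": 0,"claw": -0.22},{"tx": 0,"ty": 0,"tz": 0,"ax": 0,"ay": 0,"az": 0,"claw": -0.22}]}}

```text
time_s: 3.0
tcp_pos: [0.5645, 0.0847, 0.1062]
eef_rot: [-180.0, 0.0, -169.1]
contact_force: [-0.0, -0.3, 1.0]
gripper_width: 0.0344
```

Run:
```python
from h import *
c=cap('wrist'); pickle.dump(c,open('w2.pkl','wb'))
s=r.get_state(); print(s['tcp_pos'],s['eef_rot'],s['gripper_width'])
P=cloud(c); hsv=cv2.cvtColor(c['image'],cv2.COLOR_BGR2HSV); H,S,V=[hsv[...,i].astype(int) for i in range(3)]
ok=np.isfinite(P[...,2]); m=(abs(H-112)<14)&(S>120)&ok&(P[...,2]>.04)&(P[...,2]<.05)
Q=P[m]; print(len(Q),cv2.minAreaRect((Q[:,:2]*1000).astype(np.float32)))
cv2.imwrite('pics/w2.png',c['image'])
```

```text
[0.56493743 0.08502163 0.10678097] [ 1.79991150e+02  9.40886764e-02 -1.69074217e+02] 0.03441708691819095
2409 ((562.3840942382812, 84.71495056152344), (61.24992752075195, 13.448796272277832), 11.293225288391113)
```

View pics/w2.png

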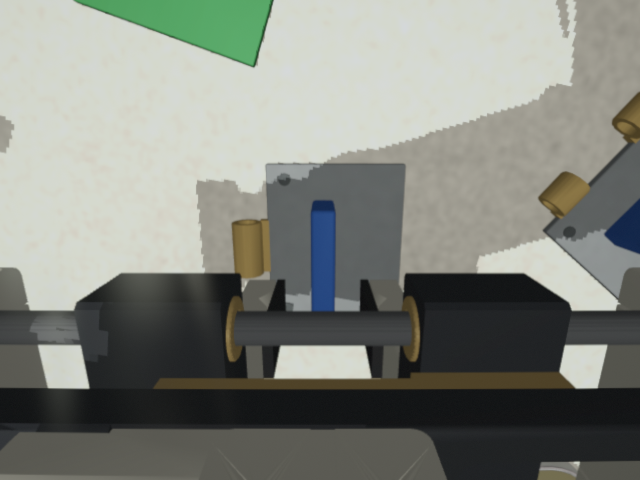

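The bar, at pixel (323,255), is centred between the jaws and aligned with them, and the knuckle is outside the fingers. I'll descend, grip and lift.

Request:
{"op": "step_arm", "data": {"increments": [{"tx": -1,"ty": -0.5,"tz": -25,"ax": 0,"ay": 0,"az": 0,"claw": -0.22},{"tx": 0,"ty": 0,"tz": -25,"ax": 0,"ay": 0,"az": 0,"claw": -0.22},{"tx": 0,"ty": 0,"tz": -16,"ax": 0,"ay": 0,"az": 0,"claw": -0.22},{"tx": 0,"ty": 0,"tz": -10,"ax": 0,"ay": 0,"az": 0,"claw": -0.22},{"tx": 0,"ty": 0,"tz": 0,"ax": 0,"ay": 0,"az": 0,"claw": -0.22},{"tx": 0,"ty": 0,"tz": 0,"ax": 0,"ay": 0,"az": 0,"claw": -1},{"tx": 0,"ty": 0,"tz": 0,"ax": 0,"ay": 0,"az": 0,"claw": -1},{"tx": 0,"ty": 0,"tz": 0,"ax": 0,"ay": 0,"az": 0,"claw": -1},{"tx": 0,"ty": 0,"tz": 0,"ax": 0,"ay": 0,"az": 0,"claw": -1},{"tx": 0,"ty": 0,"tz": 0,"ax": 0,"ay": 0,"az": 0,"claw": -1}], "newtons": 30}}

```text
time_s: 4.05
tcp_pos: [0.5637, 0.0852, 0.0305]
eef_rot: [180.0, 0.1, -169.0]
contact_force: [-2.2, 0.2, 5.8]
gripper_width: 0.0137
```

The grip is on the bar at 13.7 mm. Next I'll lift, turn -28.5° and go to a pre-position 60 mm before the hinge.

Request:
{"op": "step_arm", "data": {"increments": [{"tx": 0,"ty": 0,"tz": 10,"ax": 0,"ay": 0,"az": 0,"claw": -1},{"tx": 0,"ty": 0,"tz": 25,"ax": 0,"ay": 0,"az": 0,"claw": -1},{"tx": 0,"ty": 0,"tz": 25,"ax": 0,"ay": 0,"az": 0,"claw": -1},{"tx": 0,"ty": 0,"tz": 25,"ax": 0,"ay": 0,"az": 0,"claw": -1},{"tx": 2,"ty": -8,"tz": 15,"ax": 0,"ay": 0,"az": -2.5,"claw": -1},{"tx": 6,"ty": -22,"tz": 4,"ax": 0,"ay": 0,"az": -5,"claw": -1},{"tx": 7,"ty": -28,"tz": 0,"ax": 0,"ay": 0,"az": -6,"claw": -1},{"tx": 7,"ty": -28,"tz": 0,"ax": 0,"ay": 0,"az": -6,"claw": -1},{"tx": 6,"ty": -26,"tz": 0,"ax": 0,"ay": 0,"az": -5,"claw": -1},{"tx": 4,"ty": -14,"tz": 0,"ax": 0,"ay": 0,"az": -3,"claw": -1},{"tx": 1,"ty": -6,"tz": 0,"ax": 0,"ay": 0,"az": -1,"claw": -1},{"tx": 0,"ty": 0,"tz": 0,"ax": 0,"ay": 0,"az": 0,"claw": -1}]}}

```text
time_s: 5.25
tcp_pos: [0.596, -0.0474, 0.1335]
eef_rot: [-180.0, -0.0, 162.4]
contact_force: [-0.5, -0.4, -3.1]
gripper_width: 0.0141
```

Request:
{"op": "step_arm", "data": {"increments": [{"tx": 0,"ty": 0,"tz": 0,"ax": 0,"ay": 0,"az": 0,"claw": -1},{"tx": 0,"ty": 0,"tz": 0,"ax": 0,"ay": 0,"az": 0,"claw": -1}]}}

```text
time_s: 5.45
tcp_pos: [0.5961, -0.0462, 0.1336]
eef_rot: [180.0, -0.0, 162.6]
contact_force: [0.3, 0.5, -1.5]
gripper_width: 0.0137
```

Run:
```python
from h import *
c=cap('wrist'); pickle.dump(c,open('w3.pkl','wb')); cv2.imwrite('pics/w3.png',c['image'])
for n in ('scene','side'): pickle.dump(cap(n),open(n+'3.pkl','wb'))
s=r.get_state(); print(s['tcp_pos'],s['eef_rot'],s['gripper_width'],s['contact_force'],s['time_s'])
```

```text
[ 0.5961347  -0.04632279  0.13364998] [1.79993552e+02 1.26327823e-03 1.62544942e+02] 0.01420252521727955 [ 0.42074617  0.22225386 -2.60368959] 5.6
```

View pics/w3.png

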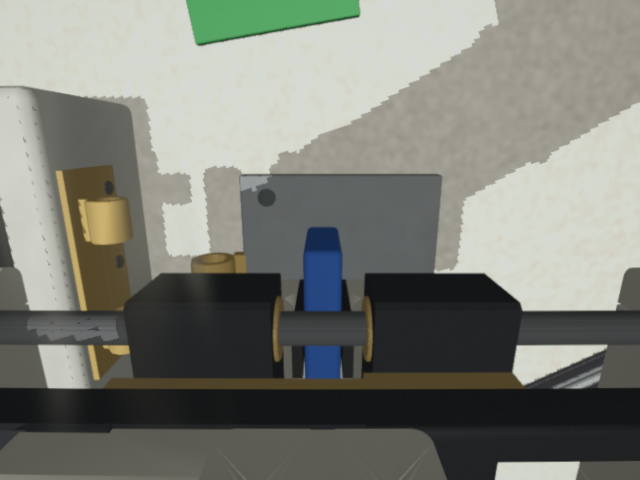

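The leaf is held level, with the bar at (322,250), the leaf knuckle end at (215,258) and the heater's +x knuckle at (107,220). I'll measure the leaf in the hand against the hinge.

```bash
cat > m.py <<'E'
from h import *
def axes(th): 
    n=np.array([np.cos(np.radians(th)),np.sin(np.radians(th))]); return np.array([-n[1],n[0]]),n
def masks(c):
    P=cloud(c); hsv=cv2.cvtColor(c['image'],cv2.COLOR_BGR2HSV); H,S,V=[hsv[...,i].astype(int) for i in range(3)]
    ok=np.isfinite(P[...,2]); return P,ok,H,S,V
HX=np.array([.5638,-.1520]); TH=72.4
def frame(P,o=HX,th=TH):
    e,n=axes(th); q=np.empty_like(P); q[...,0]=(P[...,:2]-o)@e; q[...,1]=-(P[...,:2]-o)@n; q[...,2]=P[...,2]; return q*1000
E
python3 - <<'E'
from m import *
s=r.get_state(); pc=lambda a:np.percentile(a,[2,50,98]).round(1)
for n in ('w3','scene3','side3'):
    c=pickle.load(open(n+'.pkl','rb')); P,ok,H,S,V=masks(c); q=frame(P)
    t=frame(s['tcp_pos'][None])[0]
    if n=='w3': print('tcp in hinge frame',t.round(1))
    z=q[...,2]
    near=ok&(abs(q[...,0]-t[0])<75)&(abs(q[...,1]-t[1])<75)
    bar=near&(abs(H-112)<14)&(S>120)&(z>135); 
    pl=near&(S<70)&(z>100)&(z<116)&(abs(q[...,0])<70)&(abs(q[...,1]-t[1]+8)<60)
    br=(abs(H-20)<10)&(S>90)&(V>50)&ok
    lk=near&br&(z>100)&(z<128)&(q[...,1]>t[1]+36)&(q[...,1]<t[1]+64)
    hk=br&(z>78)&(z<100)&(abs(q[...,0])<50)&(q[...,1]>-13)&(q[...,1]<7)
    for nm,m in (('bar',bar),('plate',pl),('lk',lk),('hk+',hk&(q[...,0]>0)),('hk-',hk&(q[...,0]<0))):
        Q=q[m]
        if len(Q)<25: print(n,nm,len(Q)); continue
        print(n,nm,len(Q),'x',pc(Q[:,0]),'y',pc(Q[:,1]),'z',pc(Q[:,2]),'rectang',round(cv2.minAreaRect(Q[:,:2].astype(np.float32))[2],1))
        if nm=='plate':
            A=np.c_[Q[:,:2],np.ones(len(Q))]; k=np.linalg.lstsq(A,Q[:,2],rcond=None)[0]; print('   tilt',k[:2].round(3))
E
```

```text
tcp in hinge frame [   1.1 -110.5  133.6]
w3 bar 3765 x [-16.6  18.2  33.7] y [-118.1 -111.5 -104.9] z [137.8 148.3 149.5] rectang 0.4
w3 plate 18190 x [10.7 36.8 56.4] y [-162.6 -123.2  -76.5] z [107.1 108.6 109.9] rectang 0.2
   tilt [-0.004  0.   ]
w3 lk 895 x [11.6 17.7 19.7] y [-74.1 -66.5 -56. ] z [105.2 113.6 122.9] rectang 85.5
w3 hk+ 1883 x [21.  32.5 42.3] y [-10.3  -4.4   6.1] z [79.3 92.5 95. ] rectang 90.0
w3 hk- 228 x [-42.5 -38.6 -20.2] y [-4.9  1.1  6.4] z [78.4 93.5 95.2] rectang 9.1
scene3 bar 315 x [-44.8 -23.3  21.1] y [-142.7 -110.2  -69.7] z [136.5 147.5 387.3] rectang 83.3
scene3 plate 1619 x [-54.3 -28.7  18.8] y [-162.1 -123.3  -74.7] z [103.1 107.  109.4] rectang 0.2
   tilt [ 0.009 -0.   ]
scene3 lk 252 x [-17.   -2.2  16.5] y [-73.9 -62.  -52.5] z [105.5 118.4 122.3] rectang 0.7
scene3 hk+ 111 x [18.9 27.4 39.9] y [-8.  -0.4  6.6] z [78.7 91.5 94.6] rectang 1.0
scene3 hk- 133 x [-44.  -35.1 -22.5] y [-8.3 -0.3  6.6] z [78.6 91.7 94. ] rectang 89.8
side3 bar 17
side3 plate 1190 x [-49.6  25.   56.2] y [-162.7 -141.4  -76.6] z [105.2 109.7 112.3] rectang 90.0
   tilt [-0.004  0.013]
side3 lk 19
side3 hk+ 104 x [20.8 32.2 42.1] y [-9.3 -4.8  5.4] z [80.7 92.3 97.4] rectang 2.1
side3 hk- 0
```

The leaf sits +1.7 mm in hinge x, 61.4 mm before the axis and 27.8 mm above it, and it's level and parallel within 0.4°. I'll correct x, lower it and stop with the knuckle just short of the gap.

Request:
{"op": "step_arm", "data": {"increments": [{"tx": 1.6,"ty": -0.5,"tz": -8,"ax": 0,"ay": 0,"az": 0,"claw": -1},{"tx": 0,"ty": 0,"tz": -12,"ax": 0,"ay": 0,"az": 0,"claw": -1},{"tx": 0,"ty": 0,"tz": -7.8,"ax": 0,"ay": 0,"az": 0,"claw": -1},{"tx": -2,"ty": -6.4,"tz": 0,"ax": 0,"ay": 0,"az": 0,"claw": -1},{"tx": -3,"ty": -9.5,"tz": 0,"ax": 0,"ay": 0,"az": 0,"claw": -1},{"tx": -3,"ty": -9.5,"tz": 0,"ax": 0,"ay": 0,"az": 0,"claw": -1},{"tx": -2.6,"ty": -8,"tz": 0,"ax": 0,"ay": 0,"az": 0,"claw": -1},{"tx": 0,"ty": 0,"tz": 0,"ax": 0,"ay": 0,"az": 0,"claw": -1},{"tx": 0,"ty": 0,"tz": 0,"ax": 0,"ay": 0,"az": 0,"claw": -1},{"tx": 0,"ty": 0,"tz": 0,"ax": 0,"ay": 0,"az": 0,"claw": -1}]}}

```text
time_s: 6.6
tcp_pos: [0.5874, -0.0809, 0.106]
eef_rot: [180.0, 0.0, 162.5]
contact_force: [0.5, 0.1, -3.5]
gripper_width: 0.0138
```

```bash
cat > chk.py <<'E'
from m import *
import sys
tag=sys.argv[1]; s=r.get_state(); pc=lambda a:np.percentile(a,[1,50,99]).round(1)
t=frame(s['tcp_pos'][None])[0]; print('tcp',t.round(1),s['eef_rot'].round(2),s['contact_force'].round(1),s['gripper_width'],s['time_s'])
for n in ('wrist','scene'):
    c=cap(n); cv2.imwrite(f'pics/{tag}_{n}.png',c['image']); pickle.dump(c,open(f'{tag}_{n}.pkl','wb'))
    P,ok,H,S,V=masks(c); q=frame(P); z=q[...,2]
    bar=ok&(abs(H-112)<14)&(S>120)&(z>115)&(z<126)&(abs(q[...,0])<45)&(abs(q[...,1]-t[1])<14)
    pl=ok&(S<70)&(z>74)&(z<88)&(abs(q[...,0])<70)&(abs(q[...,1]-t[1]+8)<60)
    br=(abs(H-20)<10)&(S>90)&(V>50)&ok&(z>78)&(z<100)
    lk=br&(abs(q[...,0])<20.4)&(q[...,1]>t[1]+38)&(q[...,1]<t[1]+66)
    hk=br&(abs(q[...,0])<50)&(q[...,1]>-14)&(q[...,1]<7)&(abs(q[...,0])>18)
    for nm,m in (('bar',bar),('plate',pl),('lk',lk),('hk+',hk&(q[...,0]>0)),('hk-',hk&(q[...,0]<0))):
        Q=q[m]
        if len(Q)<25: print(n,nm,len(Q)); continue
        print(n,nm,len(Q),'x',pc(Q[:,0]),'y',pc(Q[:,1]),'z',pc(Q[:,2]),'ang',round(cv2.minAreaRect(Q[:,:2].astype(np.float32))[2],1))
        if nm=='plate':
            A=np.c_[Q[:,:2],np.ones(len(Q))]; k=np.linalg.lstsq(A,Q[:,2],rcond=None)[0]; print('   tilt',k[:2].round(3))
E
python3 chk.py a
```

```text
tcp [ -1.  -74.9 106. ] [1.7999e+02 3.0000e-02 1.6246e+02] [ 0.5  0.1 -3.5] 0.013773347729759624 6.6
wrist bar 3560 x [-19.5  15.2  31.5] y [-82.6 -75.7 -69.1] z [116.4 120.7 122.2] ang 0.5
wrist plate 18199 x [ 6.8 34.5 54.3] y [-127.8  -87.5  -40.1] z [77.6 80.9 82.4] ang 0.1
   tilt [-0.004  0.   ]
wrist lk 895 x [ 9.3 15.7 17.6] y [-36.6 -28.5 -17.8] z [78.3 89.1 95.4] ang 89.6
wrist hk+ 2471 x [20.8 32.6 42.3] y [-10.1  -3.6   6.6] z [78.6 92.6 95.3] ang 0.3
wrist hk- 0
scene bar 185 x [-33.9 -15.3  19.7] y [-82.2 -75.1 -68. ] z [115.2 119.3 122.1] ang 87.2
scene plate 1538 x [-56.8 -31.4  13.5] y [-127.2  -88.4  -39. ] z [75.4 79.3 82.3] ang 0.1
   tilt [0.009 0.002]
scene lk 219 x [-19.6  -4.   14.5] y [-36.5 -26.1 -16.5] z [78.1 91.6 95.5] ang 90.0
scene hk+ 19
scene hk- 137 x [-44.  -34.9 -21.8] y [-8.7 -0.7  6.9] z [78.6 91.5 94.9] ang 0.1
```

View pics/a_wrist.png

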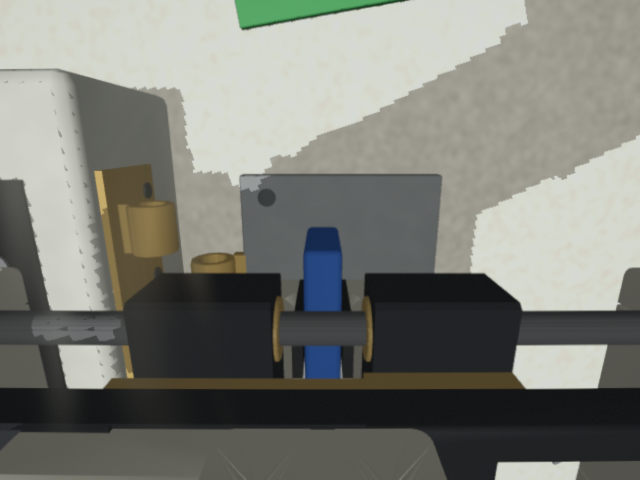

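The leaf knuckle end is at (213,258) and the heater knuckle at (152,228). The leaf is 0.5 mm low in x and 26 mm short, the heights match (tops 95.4 and 95.3), and it's parallel. I'll insert it slowly.

Request:
{"op": "step_arm", "data": {"increments": [{"tx": -0.6,"ty": 0.2,"tz": 0,"ax": 0,"ay": 0,"az": 0,"claw": -1},{"tx": -0.9,"ty": -2.8,"tz": 0,"ax": 0,"ay": 0,"az": 0,"claw": -1},{"tx": -0.9,"ty": -2.9,"tz": 0,"ax": 0,"ay": 0,"az": 0,"claw": -1},{"tx": -0.9,"ty": -2.9,"tz": 0,"ax": 0,"ay": 0,"az": 0,"claw": -1},{"tx": -0.9,"ty": -2.9,"tz": 0,"ax": 0,"ay": 0,"az": 0,"claw": -1},{"tx": -0.9,"ty": -2.8,"tz": 0,"ax": 0,"ay": 0,"az": 0,"claw": -1},{"tx": 0,"ty": 0,"tz": 0,"ax": 0,"ay": 0,"az": 0,"claw": -1},{"tx": 0,"ty": 0,"tz": 0,"ax": 0,"ay": 0,"az": 0,"claw": -1}]}}

```text
time_s: 7.5
tcp_pos: [0.5821, -0.0952, 0.1058]
eef_rot: [180.0, 0.0, 162.4]
contact_force: [0.1, 0.4, -2.7]
gripper_width: 0.0138
```

```bash
python3 chk.py b
```

```text
tcp [ -0.3 -59.7 105.8] [180.     0.   162.45] [ 0.1  0.4 -2.7] 0.013815635326539294 7.5
wrist bar 3561 x [-18.8  15.8  32.1] y [-67.4 -60.5 -53.9] z [116.2 120.5 121.9] ang 0.6
wrist plate 18218 x [ 7.6 35.3 55.1] y [-112.6  -72.2  -24.7] z [77.3 80.7 82.2] ang 0.1
   tilt [-0.005  0.   ]
wrist lk 891 x [10.2 16.4 18.3] y [-21.4 -13.1  -2.3] z [78.3 89.4 95.2] ang 80.9
wrist hk+ 2423 x [18.1 32.4 42.3] y [-10.2  -3.2   6.6] z [78.6 92.8 95.3] ang 0.4
wrist hk- 0
scene bar 192 x [-33.  -13.3  18.8] y [-67.3 -59.9 -52.5] z [115.7 119.  123.4] ang 86.4
scene plate 1548 x [-56.2 -30.5  14.3] y [-111.9  -73.6  -23.9] z [75.1 79.2 82.1] ang 5.2
   tilt [0.008 0.004]
scene lk 221 x [-19.   -2.5  20. ] y [-21.3 -10.6   0.5] z [78.4 91.4 94.8] ang 4.8
scene hk+ 51 x [19.7 34.6 40.8] y [-7.6  0.2  6.4] z [78.1 91.5 94.5] ang 3.1
scene hk- 139 x [-44.2 -33.7 -18.1] y [-11.7  -1.6   6.8] z [78.4 91.7 94.8] ang 89.3
```

No contact so far, and the knuckle is entering centred, about 10.6 mm short. Final advance.

Request:
{"op": "step_arm", "data": {"increments": [{"tx": -0.6,"ty": -1.9,"tz": 0.2,"ax": 0,"ay": 0,"az": 0,"claw": -1},{"tx": -0.6,"ty": -1.9,"tz": 0,"ax": 0,"ay": 0,"az": 0,"claw": -1},{"tx": -0.6,"ty": -1.9,"tz": 0,"ax": 0,"ay": 0,"az": 0,"claw": -1},{"tx": -0.6,"ty": -1.9,"tz": 0,"ax": 0,"ay": 0,"az": 0,"claw": -1},{"tx": -0.5,"ty": -1.6,"tz": 0,"ax": 0,"ay": 0,"az": 0,"claw": -1},{"tx": -0.3,"ty": -0.8,"tz": 0,"ax": 0,"ay": 0,"az": 0,"claw": -1},{"tx": 0,"ty": 0,"tz": 0,"ax": 0,"ay": 0,"az": 0,"claw": -1},{"tx": 0,"ty": 0,"tz": 0,"ax": 0,"ay": 0,"az": 0,"claw": -1},{"tx": 0,"ty": 0,"tz": 0,"ax": 0,"ay": 0,"az": 0,"claw": -1}]}}

```text
time_s: 8.5
tcp_pos: [0.5789, -0.105, 0.106]
eef_rot: [180.0, -0.0, 162.5]
contact_force: [0.5, 0.6, -2.6]
gripper_width: 0.0137
```

```bash
python3 chk.py c
python3 - <<'E'
import cv2,numpy as np
a=cv2.imread('pics/c_wrist.png')[150:300,90:290]; b=cv2.imread('pics/c_scene.png')[210:330,200:360]
cv2.imwrite('pics/c_crop.png',np.vstack([cv2.resize(a,(400,300),interpolation=cv2.INTER_CUBIC),cv2.resize(b,(400,300),interpolation=cv2.INTER_CUBIC)]))
E
```

```text
tcp [ -0.2 -49.4 106. ] [180.    -0.   162.47] [ 0.5  0.6 -2.6] 0.013705083718306624 8.5
wrist bar 3562 x [-18.7  15.8  32.2] y [-57.1 -50.2 -43.6] z [116.3 120.7 122.2] ang 0.4
wrist plate 18244 x [ 7.8 35.3 55.1] y [-102.3  -61.9  -14.4] z [77.7 80.9 82.5] ang 0.0
   tilt [-0.004  0.001]
wrist lk 1112 x [ 9.9 16.1 20.2] y [-11.1   0.9  15.5] z [78.4 90.3 96. ] ang 90.0
wrist hk+ 2388 x [18.1 32.3 42.3] y [-9.9 -2.7  6.8] z [78.6 92.8 95.2] ang 0.4
wrist hk- 0
scene bar 202 x [-33.6 -13.   19.7] y [-56.9 -49.6 -42.6] z [115.5 119.1 122.3] ang 1.2
scene plate 1561 x [-56.2 -30.6  15.3] y [-101.6  -62.9  -13.4] z [75.4 79.4 82.3] ang 89.5
   tilt [0.006 0.001]
scene lk 265 x [-18.6  -1.4  18.9] y [-11.2   1.1  16.3] z [78.6 91.6 95.6] ang 89.8
scene hk+ 36 x [18.5 35.3 40.3] y [-6.2  0.3  6.4] z [88.8 92.2 95.2] ang 80.2
scene hk- 146 x [-44.1 -34.6 -18.2] y [-8.7 -0.6  6.8] z [78.2 91.2 94.9] ang 89.9
```

View pics/c_crop.png

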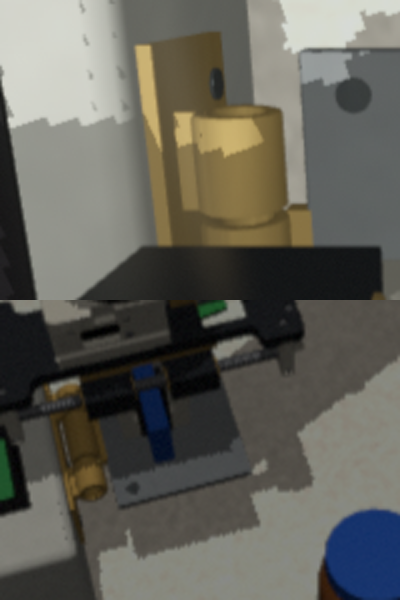

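In the crop, the leaf knuckle lies in line with the heater knuckles in both views, at (245,170) and (85,440), with visible gaps. The wrist view puts the leaf origin at y = -50.2, z = 74.9 and x ≈ +0.1 mm from the target. There is no contact force. I'll hand it in.

Run:
```python
from m import *
a=pickle.load(open('side.pkl','rb')); b=cap('side')
d=cv2.absdiff(a['image'],b['image']).max(2)
for n,(u,v) in dict(spare=(355,410),tray=(200,303),dishes=(196,400),bottle=(224,218)).items(): print(n,(d[v-30:v+30,u-20:u+20]>40).mean().round(3))
print(abs(r.get_state()['qd']).max()); r.close_job()
s=r.get_state(); print(s['time_s'],s['contact_force'],s['gripper_width'])
```

```text
spare 0.0
tray 0.0
dishes 0.0
bottle 0.0
0.06751292822898544
the job is handed in; nothing more can be done
the job is handed in; nothing more can be done
```

I picked up the grey single-knuckle leaf by its bar at about 30 N, turned it to match the hinge and slid its knuckle into the gap. I handed the job in at about 8.7 s with the leaf still held there.

- **Position:** in the last wrist view the hole centre was within about 0.3 mm of the hinge axis in each direction. Camera calibration is only good to about 2 mm.
- **Scene camera:** it reads about 1.5–2 mm low along the hinge axis for both leaf and heater. Relative to the heater it agreed with the wrist view to about 1 mm.
- **Attitude:** parallel within 0.4° and level within about 0.005 rad in the wrist view.
- **Forces:** the wrist showed only about 0.8 N sideways and 2.6 N down, roughly the leaf's own weight. The knuckles didn't appear to be touching.
- **Stillness:** joint speeds were under 0.1°/s just before hand-in.
- **Other things:** before and after side pictures showed no change at the spare leaf, tray with pin, dishes or bottle.
- **What went wrong:** my first move calls were refused because some row keys were missing, so one picture was taken before the arm had moved. After hand-in, the state could no longer be read.

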